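Fish the water cartridge out of a slim cover pot with its lifting key

ROBOT

A 6-joint arm with a two-finger parallel gripper is mounted at the origin on the work surface. World frame = base frame: x ahead of the robot, y to its left, z up, the work surface at z = 0. Lengths are in mm, angles in rad, forces in N, time in s.
With the tool pointing down it reaches from about 275 to 975 mm from the base axis. Payload 8.4 kg.
Tool frame: the origin (TCP) lies on the centre line of the jaws, within the pads' length; the fingertips stand 22 mm ahead of it and the grasp point (between the pads) lies 3 mm ahead of it; z points along the fingers, y is the line along which they close (so a half turn about z gives the same grasp; the last joint's range is limited). The gripper opens to 92 mm and grips with 3 to 60 N. Pads are 20 mm wide; open, the fingers measure 128 mm over their backs; the gripper's body (75 mm by 189 mm) begins 69 mm behind the grasp point.
Start: joints at [-1.141, 0.353, 1.633, -0, 1.155, -0.002], TCP at [261.565, -567.637, 236.583] pointing down, gripper open.
Joint ranges: [-2.63, 2.63], [-0.92, 2.1], [0.06, 2.66], [-1.3, 4.44], [0, 2.69], [-3.02, 3.02]. Speed limits (rad/s): [2.22, 2.22, 2.79, 3.14, 3.14, 3.14].

INTERFACE

Orientations are given as a rotation vector (axis times angle).
In Python, from rig import sense, camera, hand_in gives the robot as it stands.
- The arm moves only by the shell command python3 -m pendant 'ROWS' [FORCE]. ROWS is a JSON object of lists of equal length, an entry for each row: "gripper": the finger opening in m, from 0 to 0.0919; "xyz": the shift along the world's x, y, z in m, a list of three; "yaw": the turn about the world's z in degrees. In form: {"gripper": [gripper, ...], "xyz": [[dx, dy, dz], ...], "yaw": [yaw, ...]}. A call has exactly 5 rows; each row shifts and turns the commanded pose from where the row before left it; what a row does not reach is not made up. A row lasts 1/12 s, in which the tool goes at most 41.7 mm and 7.16 degrees, less where a joint would pass 70% of its speed; a pose out of reach is approached as far as the arm can. A call with a gripper value outside its range is refused whole. The fingers move at their own pace and stop on an object; FORCE is the grip in N (left out, the last holds). Time passes only in rows, so rows that do not move let the fingers close, or fill a call up. It gives the time, the measured TCP pose, the force, the opening and the grip force at its end, in the units of the state.
- sense(): the state, without advancing time (a new reading comes with each control period).
- camera(name): name is "side" or "top"; returns a dict with "image" (400x640x3 uint8, blue, green, red), "camera_matrix" (3x3 intrinsics, pixels), "dist_coeffs" ([k1, k2, p1, p2, k3] as OpenCV has them; the pictures are not rectified), "R" (3x3) and "t" (3): a world point X has camera coordinates R X + t. Camera axes: x right, y down, z forward; pixel columns grow to the right and rows downward; lengths in mm; the calibration is good to about 2 mm. A picture is of the moment at which its call begins. There is no depth.
- hand_in(): hands the job in; it is judged then, once.
The state is a dict: "time": time; "joints": joint angles; "dq": joint speeds; "joint_torque": joint torques, N m; "ee_pos": TCP position; "tcp_rot": TCP orientation; "force": force on the tool from outside, world axes, zero at the start; "moment": the same for the moment, N m; "opening": opening from 0.0 (shut) to 1.0 (fully open); "finger_force": force on a finger pad.
Only numpy, scipy, OpenCV 4.12 (cv2) and the standard library are available. Lean on these libraries where they do the work, as an engineer would, in place of code of your own. Each camera call takes 0.05 s, during which the arm holds its last target. There are 200 camera calls.

TASK

Take the lifting key from its wooden stand, reach down into the slim square cover pot with it, feel lightly for the slot in the cap of the water cartridge at the bottom, turn the key crosswise under the cap and draw the cartridge out with it. Set the cartridge gently upright in the middle of the square saucer, free the key and hang it back in its stand. Press only lightly with the key, do not touch the cartridge with the fingers, and leave the mug, the little succulent and the clock alone.

Things in the scene. Friction and masses are not known exactly. Their poses are not given: they have to be found in the camera images.
- pot: White ceramic square cover pot, fixed, upright, open on top: 66 x 66 mm outside, 140 mm high, walls 7 mm (well 52 x 52 mm). Origin at the centre of its underside on the desk; z up, x and y along its sides.
- cartridge: Grey plastic water cartridge, loose, standing in the pot's well: 46 x 46 mm, 52 mm high, about 0.26 kg. Origin at the centre of its underside, z up, x and y along its sides. Under its cap is an empty chamber 40 x 40 mm, 15 mm deep (floor 32 mm above the origin).
- key: Lifting key, loose, 152 mm long, 0.12 kg, hanging upright in the stand. Origin at the centre of the foot's underside, z up the rod. Steel foot bar 20 mm along x, 6 mm along y, 5 mm high; rod 8 mm thick above it. The foot passes the cap's slot when its x lies along the slot, and holds under the cap when turned about a quarter turn.
- stand: Block of light wood fixed to the desk, 64 x 64 mm, 120 mm high, with an upright round hole 28 mm wide and 114 mm deep in the middle of its top. Origin at the centre of its underside. The key hangs in the hole by its collar: its foot is then 12 mm above the desk.
- saucer: Terracotta square saucer fixed to the desk, 130 x 130 mm, rim 14 mm high and 6 mm thick, flat inside. Origin at the centre of its underside.
- saucer_in (a point): Centre of the saucer's inner floor (its top surface, where the cartridge must stand); z up.
- mug: White mug with a handle, 80 mm wide and 90 mm high, loose bystander. Origin at the centre of its underside.
- succulent: Small succulent in a grey concrete pot 60 mm wide and 55 mm high, about 100 mm high with its leaves, loose bystander. Origin at the centre of its underside.
- clock: Round white alarm clock 84 mm wide with two small steel bells, about 112 mm high, loose bystander. Origin at the centre of its underside.
- pot_rim (a point): Centre of the pot's mouth, at rim height. Below it, at the bottom of the well, a grey felt seat on a soft spring carries the cartridge: seat top 22 mm above the desk unloaded, gives 1 mm per 0.8 N, bottoms out hard after 14 mm (the cartridge's own weight takes about 3 mm of it).
- cartridge_top (a point): Centre of the cap's top face, 52 mm above the cartridge's origin; axes are the cartridge's. Round steel cap 36 mm across, 5 mm thick, with one central through slot 25 x 9 mm. The cap turns stiffly (0.12 N m) and has been left at any angle: the slot's length lies within 1.2 rad either way of the cartridge's x axis, its angle is not measured.
- key_grip (a point): Grip point on the key's wooden handle, 136 mm above the key's origin, same axes. The handle is 36 mm along x, 18 mm along y, from 112 to 152 mm above the key's origin: pinch it from above along y. Below it, at 108 to 112 mm, is a round steel collar 40 mm across.
Things that resemble listed ones, but are neither listed nor needed, are in the scene too. There is more than one size of the key; the job needs the smaller.

How it is judged (in metres and radians):
On the way, in this order (a step that is already met when the one before it is completed fails the run):
1. the key is drawn out of its stand (height (world z) of key above 0.125 m), for 0.1 s.
2. the cartridge hangs on the key, lifted clear of the pot (height (world z) of cartridge above 0.142 m and contact force between key and cartridge above 0.8 N), for 0.2 s.
3. the cartridge stands upright in the saucer (distance between cartridge and saucer_in below 0.025 m and z of cartridge in the frame of saucer_in below 0.004 m and angle between cartridge's own z axis and vertical below 0.1 rad and contact force between cartridge and saucer above 1 N), for 0.1 s.
At the end, for the whole second after the job is handed in: The cartridge stands upright (within 0.1 rad) and still on the saucer's floor, its centre within 25 mm of the saucer's centre, and the key hangs upright and still in its stand, its collar resting on the block (foot no more than 18 mm above the desk, within 12 mm of the stand's axis) (distance between cartridge and saucer_in below 0.025 m and z of cartridge in the frame of saucer_in below 0.004 m and angle between cartridge's own z axis and vertical below 0.1 rad and linear speed of each of cartridge, key below 0.02 m/s and horizontal distance between key and stand below 0.012 m and height (world z) of key below 0.018 m and angle between key's own z axis and vertical below 0.15 rad); the robot touches nothing.
It fails at once if the key bears on the cartridge with more than 20 N (contact force between key and cartridge above 20 N).
It fails at once if the fingers touch the cartridge (contact force between the fingers and cartridge above 0.5 N).
It fails at once if the cartridge is banged down on the saucer (over 30 N) (contact force between cartridge and saucer above 30 N).
It fails at once if the mug, succulent or clock is shifted by more than 20 mm (distance of any of mug, succulent, clock from where it was at the start of the episode above 0.02 m).
It also fails if it takes over 72 s, if anything falls off the work surface, if the arm or the gripper's body presses on something with over 40 N, if the wrist force passes 120 N, or if a joint passes its speed limit or range.

## Working session

There is one attempt and no reset: what is moved stays moved. The work goes in short steps, Python scripts to look and compute and a shell command to move; the robot and the scene stay as the last step left them, time stands still between calls to the robot, and variables do not carry over. Pictures are saved under pics/ and viewed, at most 13 in all, crops included, and the job is handed in when it is done.

```bash
ls; mkdir -p pics; cat > h.py <<'E'
import numpy as np,cv2
from rig import sense,camera
def snap(n):
    c=camera(n); np.savez(f'{n}.npz',**{k:np.array(v) for k,v in c.items()}); return c
def load(n): return dict(np.load(f'{n}.npz'))
def ray(c,uv):
    p=cv2.undistortPoints(np.array([[uv]],float),c['camera_matrix'],c['dist_coeffs'])[0,0]
    R=c['R'];o=-R.T@c['t'].ravel();d=R.T@np.array([p[0],p[1],1.]);return o,d/np.linalg.norm(d)
def onz(c,uv,z):
    o,d=ray(c,uv);return o+d*(z-o[2])/d[2]
def proj(c,X):
    r,_=cv2.Rodrigues(c['R']);return cv2.projectPoints(np.array(X,float).reshape(-1,1,3),r,c['t'].reshape(3,1).astype(float),c['camera_matrix'],c['dist_coeffs'])[0][:,0]
def crop(c,x,y,w,h,s,fn):
    cv2.imwrite(fn,cv2.resize(c['image'][y:y+h,x:x+w],None,fx=s,fy=s,interpolation=cv2.INTER_CUBIC))
E
python3 - <<'E'
from h import *
for n in('top','side'):
    c=snap(n);cv2.imwrite(f'pics/{n}0.png',c['image']);print(n,-c['R'].T@c['t'])
s=sense();print(s)
E
```

```text
pics
top [ 534.87897824   26.77281714 1115.64253344]
side [-12.12695283 859.00036823 869.55725591]
{'time': 0.1, 'joints': array([-1.14139691e+00,  3.53562186e-01,  1.63400142e+00, -1.45702531e-05,
        1.15522494e+00, -2.39788505e-03]), 'dq': array([-0.00182122, -0.00042694, -0.00025242, -0.00084329, -0.00013892,
       -0.0012728 ]), 'joint_torque': array([ 2.15512987e-04, -5.94905806e+01, -3.34929979e+01,  6.99175824e-02,
        1.84808829e-02, -9.37145785e-06]), 'ee_pos': array([ 261.3980438 , -567.27766564,  235.97415917]), 'tcp_rot': array([-3.06751745e+00, -6.72767892e-01,  4.18324665e-04]), 'force': array([ 0.35753587, -0.40193921,  0.67974429]), 'moment': array([-0.00232501,  0.00571896, -0.00284873]), 'finger_force': 0.0, 'opening': 0.9985922352257068}
```

View pics/top0.png

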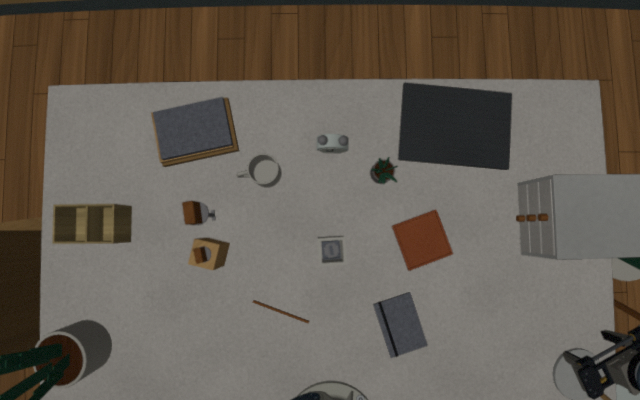

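View pics/side0.png

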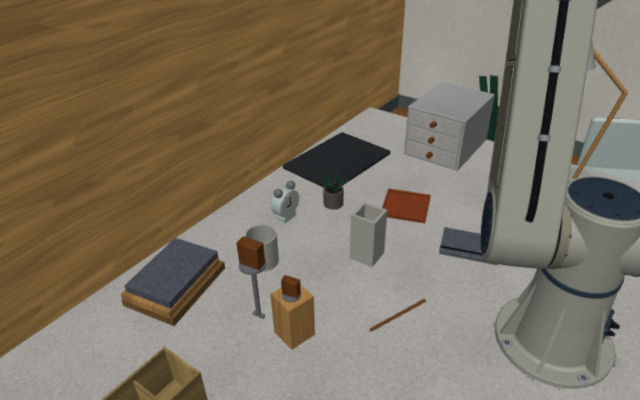

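Top view: the key in its stand is at (203,254), the pot at (332,250) and the saucer at (422,240). The mug is at (265,170), the succulent at (383,171) and the clock at (332,142). In the side view the stand is at (293,315), the pot at (368,235) and the saucer at (407,205).

Two things could be taken for the key: the one in the stand (top 203,254 / side 291,288), and a larger one standing free (top 198,212 / side 250,255). The pencil at (280,311) is a third long object. I choose the smaller key, in the stand, and check it in a close crop.

```bash
python3 - <<'E'
from h import *
t,s=load('top'),load('side')
def tile(c,x,y,w,h):return cv2.resize(c['image'][y:y+h,x:x+w],(400,300),interpolation=cv2.INTER_CUBIC)
m=np.vstack([np.hstack([tile(t,180,230,56,42),tile(t,304,226,56,42)]),np.hstack([tile(s,260,265,112,84),tile(s,340,190,112,84)])])
m=np.clip(m.astype(float)*1.3,0,255).astype('uint8')
cv2.imwrite('pics/m1.png',m)
for n,uv,z in(('stand',(203,254),130),('pot',(332,250),140),('saucer',(422,240),7)):print(n,onz(t,uv,z))
E
```

```text
stand [473.06592712 302.67323624 130.        ]
pot [479.41035226  -6.59838487 140.        ]
saucer [ 494.79277498 -255.90399639    7.        ]
```

View pics/m1.png

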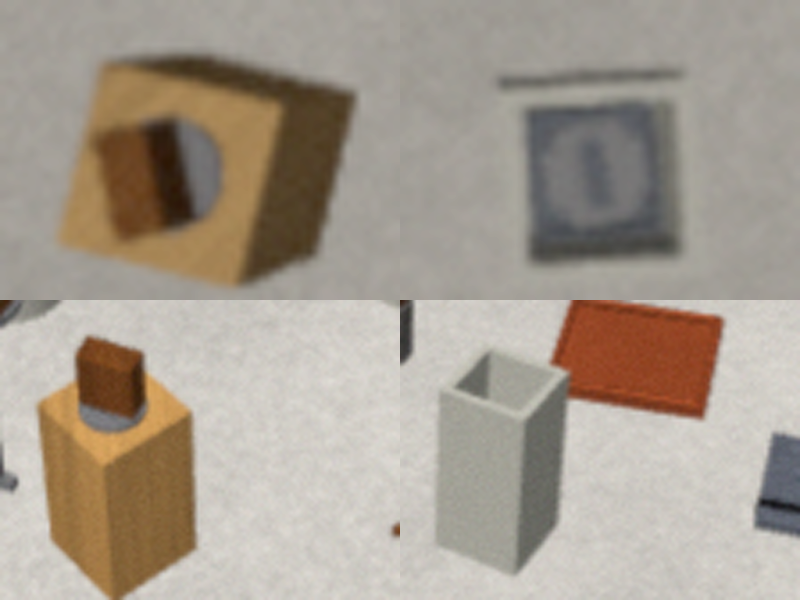

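The crop confirms it: the key in the stand, top face at tile (95-170, 122-240), is a short handle with its collar on the block. The pot's mouth spans tile (527-682, 97-262), and the cap's slot is visible around tile (594,173), running nearly along world x.

```bash
cat >> h.py <<'E'
from scipy.optimize import least_squares
def rect(c,uvs,z,lx,ly,yaw0=0):
    # corners any order; fit x,y,yaw of an lx*ly rectangle at height z by corner match to nearest
    P=np.array([onz(c,u,z)[:2] for u in uvs]);m=P.mean(0)
    K=np.array([[1,1],[1,-1],[-1,-1],[-1,1]])*[lx/2,ly/2]
    def f(p):
        r=np.array([[np.cos(p[2]),-np.sin(p[2])],[np.sin(p[2]),np.cos(p[2])]]);Q=K@r.T+p[:2]
        D=np.linalg.norm(P[:,None]-Q[None],axis=2);j=D.argmin(1);return (P-Q[j]).ravel()
    r=least_squares(f,[*m,yaw0]);return r.x,np.sqrt((r.fun**2).mean())
E
python3 - <<'E'
from h import *
im=np.mean([camera('top')['image'].astype(float) for _ in range(8)],0)
np.save('avg.npy',im)
g=im[234:267,312:356];g=np.clip((g-40)*1.7,0,255).astype('uint8')
cv2.imwrite('pics/m2.png',cv2.resize(g,None,fx=18,fy=18,interpolation=cv2.INTER_CUBIC))
t=load('top')
T=lambda L:[(180+u/7.143-.5+.07,230+v/7.143-.43) for u,v in L]
print('stand',rect(t,T([(105,62),(283,100),(240,285),(60,245)]),120,64,64,-.2))
print('handle',rect(t,T([(95,137),(143,123),(170,225),(120,240)]),164,36,18,.2))
S=[(393,224),(436,210),(451,254),(408,269)]
print('saucer',rect(t,[(393.5,224),(437,210),(451.5,255),(408,269.5)],14,130,130,.3))
E
```

```text
stand (array([ 4.72973342e+02,  3.03949066e+02, -2.27950806e-01]), np.float64(0.516148612175956))
handle (array([4.73143559e+02, 3.04724560e+02, 2.58982520e-01]), np.float64(0.7998299954676565))
saucer (array([ 4.96209661e+02, -2.55759711e+02,  2.89724441e-01]), np.float64(2.025503516574511))
```

View pics/m2.png

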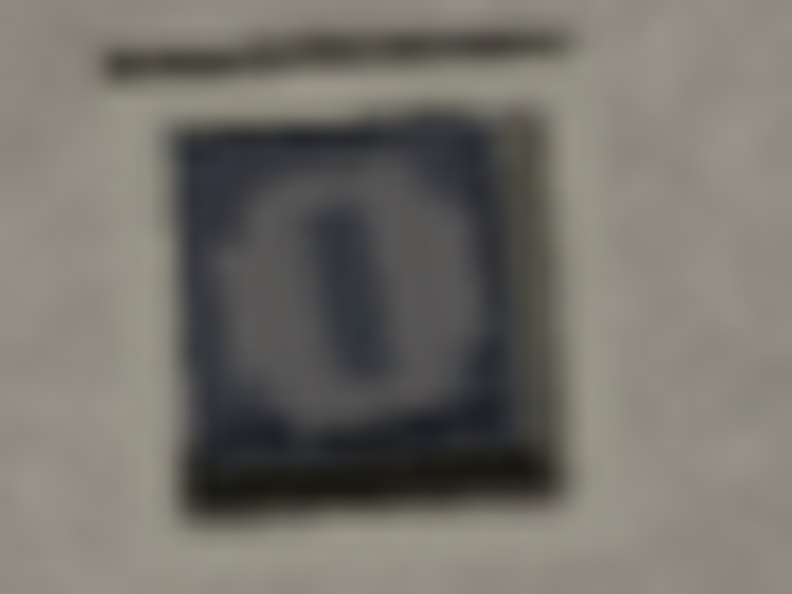

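The well mouth's corners are at crop (168,128), (545,108), (565,490) and (185,515). The slot runs from (325,210) to (368,378), and the cap's centre is near (353,290).

```bash
python3 - <<'E'
from h import *
t,s=load('top'),load('side')
U=lambda L:[(312+(u+.5)/18-.5,234+(v+.5)/18-.5) for u,v in L]
print('pot',rect(t,U([(168,128),(545,108),(565,490),(185,515)]),140,52,52,0))
for z in(70,72):
    a,b,c=[onz(t,u,z) for u in U([(325,210),(368,378),(353,290)])]
    print('slot',(a+b)[:2]/2,'len',np.linalg.norm(a-b),'yaw',np.arctan2(*(a-b)[1::-1]),'cap',c[:2])
# side checks: tile px scale 400/112
T=lambda u,v,x,y:(x+u/3.571-.36,y+v/3.571-.36)
print('side stand top corners',[onz(s,T(u,v,260,265),120)[:2].round(1) for u,v in((38,105),(105,167),(192,112))])
print('handle top corners side',[onz(s,T(u,v,260,265),164)[:2].round(1) for u,v in((87,37),(143,52),(135,65),(78,50))])
print('pot rim side',[onz(s,T(u,v,340,190),140)[:2].round(1) for u,v in((40,90),(92,47),(170,72),(118,115))])
for z in(150,190):print('bigkey',z,onz(t,(185,213),z)[:2],onz(s,(250,245),z)[:2])
d=sense();print(d['time'],d['ee_pos'])
E
```

```text
pot (array([ 4.77643121e+02, -6.21865880e+00,  3.85686100e-02]), np.float64(0.9261704201813205))
slot [475.83405618  -5.88985754] len 24.361338028780057 yaw 0.2366473330109059 cap [476.37570675  -6.81798033]
slot [475.94699138  -5.82738365] len 24.31474210856866 yaw 0.23664733301090626 cap [476.48760593  -6.75373123]
side stand top corners [array([507.3, 331.3]), array([446. , 346.2]), array([431.3, 284.7])]
handle top corners side [array([488.5, 305.6]), array([455.1, 297. ]), array([452.5, 307.7]), array([486.1, 316.7])]
pot rim side [array([504.8,  31. ]), array([502.2, -31.9]), array([442.6, -37. ]), array([447.1,  24.9])]
bigkey 150 [571.24113094 340.58054893] [621.04063892 263.56652023]
bigkey 190 [569.73489436 327.58162973] [585.84301779 296.66653239]
0.5 [ 261.56988294 -567.62274174  236.5520795 ]
```

```bash
G='"gripper":[0.05,0.05,0.05,0.05,0.05]'
python3 -m pendant '{"gripper":[0.05,0.05,0.05,0.05,0.05],"xyz":[[0.004,0.018,0.013],[0.0084,0.035,0.013],[0.0084,0.035,0.013],[0.0084,0.035,0.013],[0.0084,0.035,0.012]],"yaw":[-2,-2,-2,-2,-2]}' 5
python3 -m pendant '{"gripper":[0.05,0.05,0.05,0.05,0.05],"xyz":[[0.0084,0.035,0],[0.0084,0.035,0],[0.0084,0.035,0],[0.0084,0.035,0],[0.0084,0.035,0]],"yaw":[0,0,0,0,0]}'
python3 -m pendant '{"gripper":[0.05,0.05,0.05,0.05,0.05],"xyz":[[0.0084,0.035,0],[0.0084,0.035,0],[0.0084,0.035,0],[0.0084,0.035,0],[0.0084,0.035,0]],"yaw":[0,0,0,0,0]}'
python3 -m pendant '{"gripper":[0.05,0.05,0.05,0.05,0.05],"xyz":[[0.0084,0.035,0],[0.0084,0.035,0],[0.0084,0.035,0],[0.0084,0.035,0],[0.0084,0.035,0]],"yaw":[0,0,0,0,0]}'
python3 -m pendant '{"gripper":[0.05,0.05,0.05,0.05,0.05],"xyz":[[0.0084,0.035,0],[0.0084,0.035,0],[0.0084,0.035,0],[0.0084,0.035,0],[0.004,0.016,0]],"yaw":[0,0,0,0,0]}'
```

```text
time: 0.92
ee_pos: [299.2, -408.2, 301.2]
tcp_rot: [3.116, 0.399, 0.0]
force: [0.7, -0.5, 0.6]
opening: 0.658
finger_force: 0.0
time: 1.33
ee_pos: [341.1, -233.1, 300.9]
tcp_rot: [3.115, 0.402, 0.001]
force: [1.9, 0.3, 0.7]
opening: 0.546
finger_force: 0.0
time: 1.75
ee_pos: [383.2, -57.9, 300.9]
tcp_rot: [3.115, 0.403, 0.002]
force: [0.8, -0.2, -0.2]
opening: 0.544
finger_force: 0.0
time: 2.17
ee_pos: [425.2, 117.3, 300.9]
tcp_rot: [-3.116, -0.404, -0.001]
force: [1.3, -0.7, -0.0]
opening: 0.543
finger_force: 0.0
time: 2.58
ee_pos: [463.3, 275.0, 300.6]
tcp_rot: [-3.114, -0.406, -0.001]
force: [-0.5, -0.9, 0.1]
opening: 0.544
finger_force: 0.0
```

```bash

python3 -m pendant '{"gripper":[0.05,0.05,0.05,0.05,0.05],"xyz":[[0.005,0.018,-0.01],[0.0037,0.0125,-0.02],[0,0,-0.03],[0,0,-0.03],[0,0,-0.02]],"yaw":[0,0,0,0,0]}'
python3 -m pendant '{"gripper":[0.05,0.05,0.05,0.05,0.05],"xyz":[[0,0,-0.015],[0,0,-0.01],[0,0,-0.008],[0,0,-0.005],[0,0,0]],"yaw":[0,0,0,0,0]}'
python3 - <<'E'
from h import *
t=snap('top');s=snap('side')
def tile(c,x,y,w,h):return cv2.resize(c['image'][y:y+h,x:x+w],(400,300),interpolation=cv2.INTER_CUBIC)
cv2.imwrite('pics/m3.png',np.hstack([tile(t,160,200,112,84),tile(s,220,230,112,84)]))
E
```

```text
time: 3.0
ee_pos: [470.4, 300.9, 188.1]
tcp_rot: [3.114, 0.404, -0.003]
force: [0.9, -0.4, 0.1]
opening: 0.542
finger_force: 0.0
time: 3.42
ee_pos: [471.4, 301.6, 152.2]
tcp_rot: [3.115, 0.403, -0.001]
force: [-0.0, -0.0, -0.5]
opening: 0.543
finger_force: 0.0
```

View pics/m3.png

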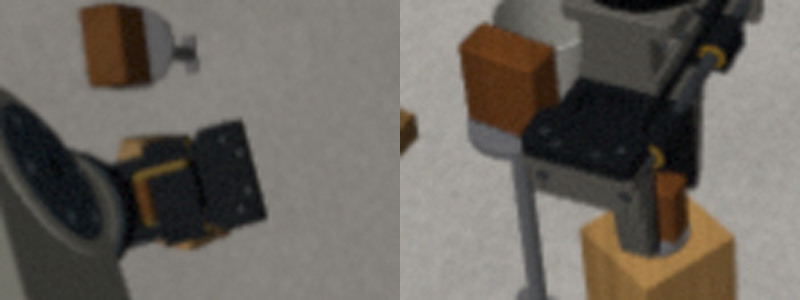

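The left tile shows the gripper over the stand. In the right tile the near finger is beside the handle at about (640,220), and the taller key stands clear behind at (505,90). The fingers straddle the handle, so I nudge 3 mm in +y and close.

```bash

python3 -m pendant '{"gripper":[0.05,0.03,0.01,0.005,0.0],"xyz":[[0,0.003,0],[0,0,0],[0,0,0],[0,0,0],[0,0,0]],"yaw":[0,0,0,0,0]}' 25
python3 -m pendant '{"gripper":[0,0,0,0,0],"xyz":[[0,0,0],[0,0,0],[0,0,0],[0,0,0.002],[0,0,0.005]],"yaw":[0,0,0,0,0]}' 40
python3 -m pendant '{"gripper":[0,0,0,0,0],"xyz":[[0,0,0.01],[0,0,0.02],[0,0,0.03],[0,0,0.03],[0,0,0.03]],"yaw":[0,0,0,0,0]}'
python3 -m pendant '{"gripper":[0,0,0,0,0],"xyz":[[0,0,0.03],[0,0,0.02],[0,0,0.01],[0,0,0],[0,0,0]],"yaw":[0,0,0,0,0]}'
python3 - <<'E'
from h import *
t=snap('top');s=snap('side');d=sense();print(d['ee_pos'],d['force'],d['moment'])
e=d['ee_pos']
for z in(-139,-84):print(proj(s,[e+[0,0,z-3]]))
E
```

```text
time: 3.93
ee_pos: [471.5, 304.9, 152.8]
tcp_rot: [-3.115, -0.403, -0.001]
force: [0.2, 0.1, -0.1]
opening: 0.273
finger_force: 0.0
time: 4.35
ee_pos: [471.0, 304.5, 159.1]
tcp_rot: [3.115, 0.403, -0.002]
force: [-0.3, -0.8, -1.5]
opening: 0.195
finger_force: 40.0
time: 4.77
ee_pos: [471.2, 304.7, 281.7]
tcp_rot: [-3.116, -0.403, -0.0]
force: [1.2, 0.6, -1.2]
opening: 0.192
finger_force: 40.0
time: 5.18
ee_pos: [471.3, 304.7, 339.3]
tcp_rot: [-3.116, -0.403, -0.0]
force: [0.9, -0.3, -2.2]
opening: 0.192
finger_force: 40.0
[470.77443859 304.3905058  337.90467447] [ 0.20149059 -0.12029338 -1.40797851] [-0.06998257 -0.0483333  -0.04341039]
[[290.47976202 266.42268622]]
[[289.06412167 245.05070805]]
```

```bash

python3 -m pendant '{"gripper":[0,0,0,0,0],"xyz":[[0.0027,-0.012,0],[0,-0.025,0],[0,-0.033,0],[0,-0.033,0],[0,-0.033,0]],"yaw":[0,0,0,0,0]}'
python3 -m pendant '{"gripper":[0,0,0,0,0],"xyz":[[0,-0.033,0],[0,-0.033,0],[0,-0.033,0],[0,-0.033,0],[0,-0.025,0]],"yaw":[0,0,0,0,0]}'
python3 -m pendant '{"gripper":[0,0,0,0,0],"xyz":[[0,-0.012,-0.01],[0,-0.004,-0.015],[0,0,-0.012],[0,0,-0.005],[0,0,0]],"yaw":[0,0,0,0,0]}'
python3 - <<'E'
from h import *
t=snap('top');s=snap('side');d=sense();print(d['ee_pos'],d['force'],d['moment'])
e=d['ee_pos'];print(proj(s,[e-[0,0,141],e-[0,0,60]]),proj(s,[[475.8,-4.7,140]]))
crop(s,330,150,80,100,6,'pics/m4.png')
E
```

```text
time: 5.7
ee_pos: [473.4, 166.7, 338.2]
tcp_rot: [3.115, 0.404, -0.003]
force: [-0.5, -1.0, -1.4]
opening: 0.196
finger_force: 40.0
time: 6.12
ee_pos: [473.1, 8.9, 338.5]
tcp_rot: [3.115, 0.402, -0.003]
force: [0.3, -0.1, -2.0]
opening: 0.19
finger_force: 40.0
time: 6.53
ee_pos: [472.9, -4.7, 295.7]
tcp_rot: [-3.115, -0.402, 0.006]
force: [-0.6, -0.2, -1.5]
opening: 0.193
finger_force: 40.0
[474.0172827   -4.24036958 297.51346562] [ 0.32478102  1.45294853 -1.31725703] [ 0.01444571  0.01459019 -0.00981433]
[[369.61326564 206.53021375]
 [371.08613808 178.32207777]] [[368.7955579  211.67837591]]
```

View pics/m4.png

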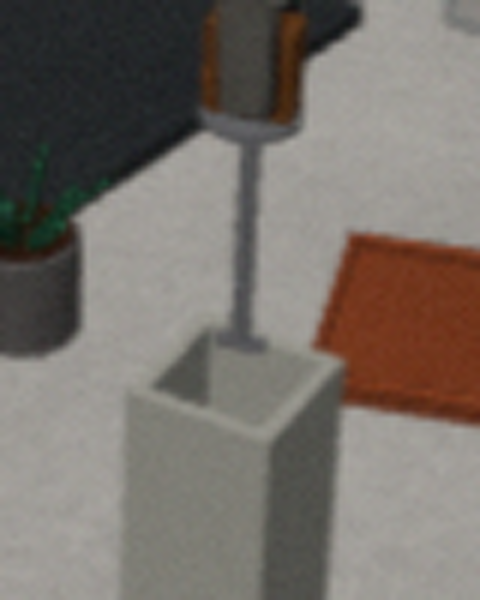

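The crop shows the key hanging vertically over the pot's mouth, foot at crop (241,345). The pot's outer rim corners are at (125,393), (207,328), (343,365) and (268,440).

```bash
python3 - <<'E'
from h import *
s=load('side')
f=onz(s,(330+241/6-.42,150+345/6-.42),156)
P=rect(s,[(330+u/6-.42,150+v/6-.42) for u,v in((125,393),(207,328),(343,365),(268,440))],140,66,66,.04)
print(f,P, P[0][:2]-f[:2]); d=sense();print(d['ee_pos'],d['force'])
E
```

```text
[472.92617213  -3.09857838 156.        ] (array([ 4.72776299e+02, -2.21138314e-02,  5.12722356e-02]), np.float64(3.9003132047202906)) [-0.14987271  3.07646455]
[474.0172827   -4.24036958 297.51346562] [ 0.32478102  1.45294853 -1.31725703]
```

```bash

python3 -m pendant '{"gripper":[0,0,0,0,0],"xyz":[[0.0005,0,-0.01],[0,0,-0.02],[0,0,-0.02],[0,0,-0.015],[0,0,-0.008]],"yaw":[0,0,0,0,0]}'
python3 -m pendant '{"gripper":[0,0,0,0,0],"xyz":[[0,0,-0.002],[0,0,-0.002],[0,0,-0.002],[0,0,-0.002],[0,0,-0.002]],"yaw":[0,0,0,0,0]}'
python3 -c "
from rig import sense
d=sense();print(d['ee_pos'],d['force'],d['moment'])"
```

```text
time: 7.05
ee_pos: [473.9, -3.9, 222.8]
tcp_rot: [-3.115, -0.404, 0.003]
force: [0.2, 0.5, -1.5]
opening: 0.194
finger_force: 40.0
time: 7.47
ee_pos: [475.2, -4.1, 215.1]
tcp_rot: [3.115, 0.403, 0.002]
force: [-0.1, 0.5, -1.4]
opening: 0.192
finger_force: 40.0
[475.19225443  -4.13672211 215.13157478] [-0.13404518  0.51712834 -1.36395187] [-0.01839035 -0.02822304 -0.00921518]
```

```bash
for i in 1; do
python3 -m pendant '{"gripper":[0,0,0,0,0],"xyz":[[0,0,-0.0015],[0,0,-0.0015],[0,0,-0.0015],[0,0,-0.0015],[0,0,0]],"yaw":[0,0,0,0,0]}'
done
python3 -m pendant '{"gripper":[0,0,0,0,0],"xyz":[[0,0,-0.001],[0,0,-0.001],[0,0,-0.001],[0,0,0],[0,0,0]],"yaw":[0,0,0,0,0]}'
```

```text
time: 7.88
ee_pos: [474.8, -4.2, 208.5]
tcp_rot: [3.116, 0.403, 0.0]
force: [0.1, -0.4, -0.2]
opening: 0.19
finger_force: 40.0
time: 8.3
ee_pos: [474.9, -4.1, 205.7]
tcp_rot: [3.116, 0.403, 0.001]
force: [0.0, 0.7, 2.4]
opening: 0.198
finger_force: 40.0
```

```bash
for i in 1 2; do
python3 -m pendant '{"gripper":[0,0,0,0,0],"xyz":[[0,-0.0005,0],[0,-0.0005,0],[0,0,0],[0,0,0],[0,0,0]],"yaw":[0,0,0,0,0]}' | grep -E "ee_pos|force: \["
done
```

```text
ee_pos: [474.7, -5.0, 205.6]
force: [0.6, 1.6, 2.1]
ee_pos: [474.4, -6.3, 205.4]
force: [0.0, -0.6, -1.3]
```

```bash

python3 -m pendant '{"gripper":[0,0,0,0,0],"xyz":[[0,0,-0.001],[0,0,-0.001],[0,0,-0.001],[0,0,0],[0,0,0]],"yaw":[0,0,0,0,0]}'| grep -E "ee_pos|force: \["
python3 -m pendant '{"gripper":[0,0,0,0,0],"xyz":[[0,0,-0.001],[0,0,-0.001],[0,0,-0.001],[0,0,0],[0,0,0]],"yaw":[0,0,0,0,0]}'| grep -E "ee_pos|force: \["
python3 -m pendant '{"gripper":[0,0,0,0,0],"xyz":[[0,0,-0.001],[0,0,-0.001],[0,0,-0.001],[0,0,0],[0,0,0]],"yaw":[0,0,0,0,0]}'| grep -E "ee_pos|force: \["
python3 -c "
from rig import sense
d=sense();print(d['ee_pos'],d['force'],d['moment'])"
```

```text
ee_pos: [474.6, -6.1, 202.5]
force: [0.4, 0.2, -1.1]
ee_pos: [474.6, -6.1, 199.5]
force: [-0.1, 0.0, -1.1]
ee_pos: [474.6, -6.1, 196.5]
force: [1.3, -0.2, -1.2]
[474.60347847  -6.12654968 196.49403504] [ 1.29982352 -0.20234857 -1.19218724] [ 0.03953879 -0.00349672 -0.02207963]
```

```bash
for i in 1; do
python3 -m pendant '{"gripper":[0,0,0,0,0],"xyz":[[0,0,0],[0,0,0],[0,0,0],[0,0,0],[0,0,0]],"yaw":[3,6,6,6,6]}'| grep -E "ee_pos|force: \[|rot"
python3 -m pendant '{"gripper":[0,0,0,0,0],"xyz":[[0,0,0],[0,0,0],[0,0,0],[0,0,0],[0,0,0]],"yaw":[6,6,6,6,6]}'| grep -E "ee_pos|force: \[|rot"
python3 -m pendant '{"gripper":[0,0,0,0,0],"xyz":[[0,0,0],[0,0,0],[0,0,0],[0,0,0],[0,0,0]],"yaw":[6,6,6,6,6]}'| grep -E "ee_pos|force: \[|rot"
python3 -m pendant '{"gripper":[0,0,0,0,0],"xyz":[[0,0,0],[0,0,0],[0,0,0],[0,0,0],[0,0,0]],"yaw":[3,0,0,0,0]}'| grep -E "ee_pos|force: \[|rot"
done
python3 -c "
from rig import sense
d=sense();print(d['ee_pos'],d['force'],d['moment'],d['joints'])"
```

```text
ee_pos: [474.8, -6.2, 196.7]
tcp_rot: [2.932, 1.127, 0.0]
force: [1.1, -0.3, -1.1]
ee_pos: [475.1, -6.3, 196.8]
tcp_rot: [2.54, 1.847, 0.001]
force: [1.3, -0.8, -1.0]
ee_pos: [475.2, -6.4, 196.8]
tcp_rot: [1.975, 2.441, 0.001]
force: [0.6, -1.5, -0.2]
ee_pos: [474.8, -6.2, 196.6]
tcp_rot: [1.92, 2.487, 0.0]
force: [1.4, -1.4, -1.4]
[474.79541636  -6.19171537 196.6363569 ] [ 1.3789558  -1.35075308 -1.41575985] [-0.35290925 -0.3773749  -0.02593307] [-1.61085081e-02  1.65739172e-01  1.98626253e+00 -1.52499455e-04
  9.89326284e-01 -2.71934478e-01]
```

```bash

python3 -m pendant '{"gripper":[0,0,0,0,0],"xyz":[[0.0004,-0.0004,0.001],[0,0,0.001],[0,0,0.001],[0,0,0.001],[0,0,0.001]],"yaw":[0,0,0,0,0]}' 60| grep -E "ee_pos|force: \["
python3 -m pendant '{"gripper":[0,0,0,0,0],"xyz":[[0,0,0.001],[0,0,0.001],[0,0,0.001],[0,0,0.001],[0,0,0.001]],"yaw":[0,0,0,0,0]}'| grep -E "ee_pos|force: \["
python3 -c "
from rig import sense
d=sense();print(d['ee_pos'],d['force'],d['moment'])"
```

```text
ee_pos: [474.9, -6.5, 201.6]
force: [-0.4, -2.1, -1.9]
ee_pos: [474.8, -6.4, 206.5]
force: [-0.6, -0.0, -4.1]
[474.84722648  -6.43458583 206.50870291] [-0.57694344 -0.01992949 -4.09279043] [-0.01255955 -0.13688438  0.00832239]
```

Force went from -1.4 to -4.1 N, which is the cartridge's weight, so the key is engaged. Lifting now.

```bash

python3 -m pendant '{"gripper":[0,0,0,0,0],"xyz":[[0,0,0.002],[0,0,0.004],[0,0,0.006],[0,0,0.008],[0,0,0.008]],"yaw":[0,0,0,0,0]}'| grep -E "ee_pos|force: \["
python3 -m pendant '{"gripper":[0,0,0,0,0],"xyz":[[0,0,0.008],[0,0,0.008],[0,0,0.008],[0,0,0.008],[0,0,0.008]],"yaw":[0,0,0,0,0]}'| grep -E "ee_pos|force: \["
python3 -m pendant '{"gripper":[0,0,0,0,0],"xyz":[[0,0,0.008],[0,0,0.008],[0,0,0.008],[0,0,0.008],[0,0,0.008]],"yaw":[0,0,0,0,0]}'| grep -E "ee_pos|force: \["
python3 -m pendant '{"gripper":[0,0,0,0,0],"xyz":[[0,0,0.009],[0,0,0.009],[0,0,0.008],[0,0,0.005],[0,0,0.002]],"yaw":[0,0,0,0,0]}'| grep -E "ee_pos|force: \["
python3 - <<'E'
from h import *
s=snap('side');d=sense();print(d['ee_pos'],d['force'],d['moment'])
crop(s,320,120,130,110,5,'pics/m5.png')
E
```

```text
ee_pos: [475.1, -6.5, 235.5]
force: [-0.0, 0.3, -3.5]
ee_pos: [475.1, -6.6, 275.5]
force: [0.3, -0.6, -3.5]
ee_pos: [475.0, -6.5, 315.4]
force: [0.5, 0.1, -4.2]
ee_pos: [475.5, -6.5, 348.7]
force: [-0.2, 0.3, -3.9]
[475.36849824  -6.5446978  348.4741808 ] [ 0.27293615 -0.86291802 -5.15808192] [-0.05925938 -0.11961955  0.00719327]
```

View pics/m5.png

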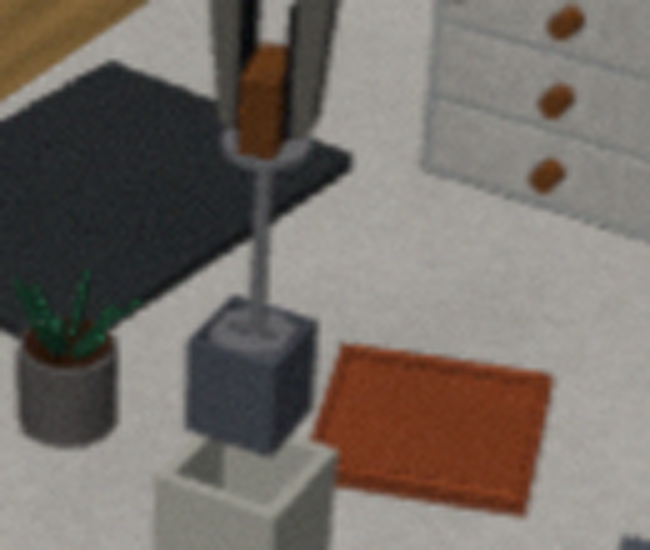

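The cartridge hangs level on the key, its cap near crop (255,325), clear above the pot. Carrying it to the saucer, seen at (435,430).

```bash

python3 -m pendant '{"gripper":[0,0,0,0,0],"xyz":[[0,-0.006,0],[0.001,-0.012,0],[0.0015,-0.018,0],[0.0018,-0.0225,0],[0.0018,-0.0225,0]],"yaw":[0,0,0,0,0]}'| grep -E "ee_pos|force: \["
python3 -m pendant '{"gripper":[0,0,0,0,0],"xyz":[[0.0018,-0.0225,0],[0.0018,-0.0225,0],[0.0018,-0.0225,0],[0.0018,-0.0225,0],[0.0018,-0.0225,0]],"yaw":[0,0,0,0,0]}'| grep -E "ee_pos|force: \["
python3 -m pendant '{"gripper":[0,0,0,0,0],"xyz":[[0.0018,-0.0225,0],[0.0015,-0.018,0],[0.001,-0.012,0],[0,-0.006,-0.003],[0,0,-0.006]],"yaw":[0,0,0,0,0]}'| grep -E "ee_pos|force: \["
python3 -m pendant '{"gripper":[0,0,0,0,0],"xyz":[[0,0,-0.01],[0,0,-0.014],[0,0,-0.018],[0,0,-0.02],[0,0,-0.02]],"yaw":[0,0,0,0,0]}'| grep -E "ee_pos|force: \["
python3 -m pendant '{"gripper":[0,0,0,0,0],"xyz":[[0,0,-0.018],[0,0,-0.014],[0,0,-0.01],[0,0,-0.006],[0,0,-0.003]],"yaw":[0,0,0,0,0]}'| grep -E "ee_pos|force: \["
python3 - <<'E'
from h import *
s=snap('side');d=sense();print(d['ee_pos'],d['force'],d['moment'])
crop(s,360,140,110,90,6,'pics/m6.png')
P=rect(s,[(387,190),(431,193),(427,221),(383,216)],10,130,130,.3);print(P)
E
```

```text
ee_pos: [480.8, -88.5, 347.0]
force: [0.8, 0.3, -3.6]
ee_pos: [489.7, -201.5, 346.9]
force: [1.2, -0.4, -4.4]
ee_pos: [494.5, -259.6, 338.4]
force: [0.2, 1.3, -3.7]
ee_pos: [494.1, -257.1, 255.0]
force: [-0.2, -0.8, -3.5]
ee_pos: [494.1, -257.7, 204.6]
force: [0.8, 0.3, -4.0]
[ 494.22174228 -257.92549699  204.70300601] [-0.55885785  0.03954265 -4.97554685] [ 0.02697144 -0.11135785  0.04384538]
(array([ 4.89125917e+02, -2.52509080e+02,  4.22384848e-01]), np.float64(4.15536477178992))
```

View pics/m6.png

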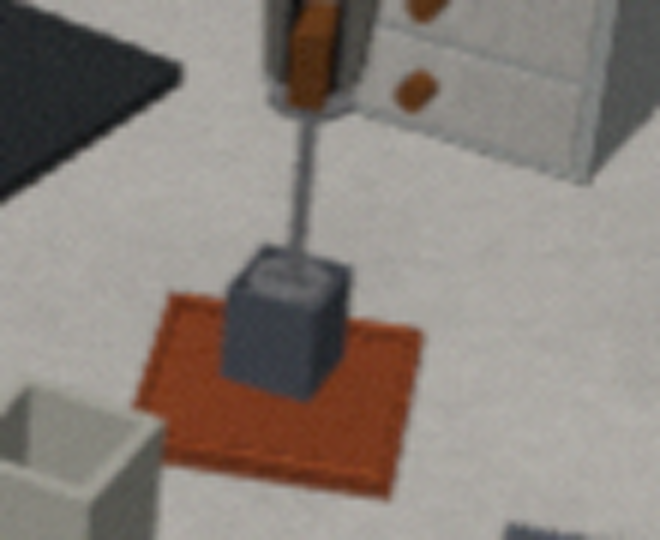

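The cartridge hangs about 16 mm above the saucer. Its base centre, near crop (284,362), will come down at about (284,394), close to the saucer's centre at (281,397). Lowering gently.

```bash

python3 -m pendant '{"gripper":[0,0,0,0,0],"xyz":[[0,0,-0.002],[0,0,-0.002],[0,0,-0.002],[0,0,-0.0015],[0,0,-0.001]],"yaw":[0,0,0,0,0]}'| grep -E "ee_pos|force: \["
python3 -m pendant '{"gripper":[0,0,0,0,0],"xyz":[[0,0,-0.001],[0,0,-0.001],[0,0,-0.001],[0,0,-0.001],[0,0,-0.001]],"yaw":[0,0,0,0,0]}'| grep -E "ee_pos|force: \["
python3 -m pendant '{"gripper":[0,0,0,0,0],"xyz":[[0,0,-0.001],[0,0,-0.001],[0,0,-0.001],[0,0,-0.001],[0,0,0]],"yaw":[0,0,0,0,0]}'| grep -E "ee_pos|force: \["
```

```text
ee_pos: [494.5, -258.6, 197.2]
force: [-0.8, 0.3, -3.9]
ee_pos: [494.5, -258.6, 192.0]
force: [0.7, -0.2, -4.2]
ee_pos: [494.6, -258.6, 188.2]
force: [0.1, 0.1, -2.4]
```

```bash

python3 -m pendant '{"gripper":[0,0,0,0,0],"xyz":[[0,0,-0.001],[0,0,-0.001],[0,0,0],[0,0,0],[0,0,0]],"yaw":[0,0,0,0,0]}'| grep -E "ee_pos|force: \["
python3 -m pendant '{"gripper":[0,0,0,0,0],"xyz":[[0,0,-0.001],[0,0,-0.001],[0,0,-0.001],[0,0,0],[0,0,0]],"yaw":[0,0,0,0,0]}'| grep -E "ee_pos|force: \["
python3 -c "
from rig import sense
d=sense();print(d['ee_pos'],d['force'],d['moment'])"
```

```text
ee_pos: [494.5, -258.6, 186.1]
force: [0.6, -0.3, -1.9]
ee_pos: [494.4, -258.5, 183.0]
force: [0.4, 0.4, -1.7]
[ 494.42080225 -258.53737331  182.97391495] [ 0.37789375  0.36986407 -1.71716231] [-0.13421763 -0.07871641  0.00410302]
```

```bash

python3 -m pendant '{"gripper":[0,0,0,0,0],"xyz":[[0,0,0],[0,0,0],[0,0,0],[0,0,0],[0,0,0]],"yaw":[-3,-6,-6,-6,-6]}'| grep -E "ee_pos|force: \[|rot"
python3 -m pendant '{"gripper":[0,0,0,0,0],"xyz":[[0,0,0],[0,0,0],[0,0,0],[0,0,0],[0,0,0]],"yaw":[-6,-6,-6,-6,-6]}'| grep -E "ee_pos|force: \[|rot"
python3 -m pendant '{"gripper":[0,0,0,0,0],"xyz":[[0,0,0],[0,0,0],[0,0,0],[0,0,0],[0,0,0]],"yaw":[-6,-6,-6,-6,-6]}'| grep -E "ee_pos|force: \[|rot"
python3 -m pendant '{"gripper":[0,0,0,0,0],"xyz":[[0,0,0],[0,0,0],[0,0,0],[0,0,0],[0,0,0]],"yaw":[-3,0,0,0,0]}'| grep -E "ee_pos|force: \[|rot"
python3 - <<'E'
from h import *
s=snap('side');d=sense();print(d['ee_pos'],d['force'],d['moment'])
crop(s,380,160,66,66,9,'pics/m7.png')
E
```

```text
ee_pos: [494.5, -258.5, 183.1]
tcp_rot: [-2.451, -1.965, -0.0]
force: [0.9, -0.4, -1.0]
ee_pos: [494.5, -258.5, 183.1]
tcp_rot: [-2.876, -1.264, 0.0]
force: [-1.1, -0.0, -0.6]
ee_pos: [494.5, -258.3, 183.1]
tcp_rot: [-3.105, -0.476, -0.0]
force: [0.2, 0.8, -0.5]
ee_pos: [494.5, -258.4, 183.1]
tcp_rot: [-3.115, -0.405, -0.0]
force: [-0.2, 2.1, 0.2]
[ 494.5011104  -258.4281657   183.10725814] [ 0.74831775  0.62503833 -0.5254183 ] [ 0.45056476 -0.04987259  0.03762666]
```

View pics/m7.png

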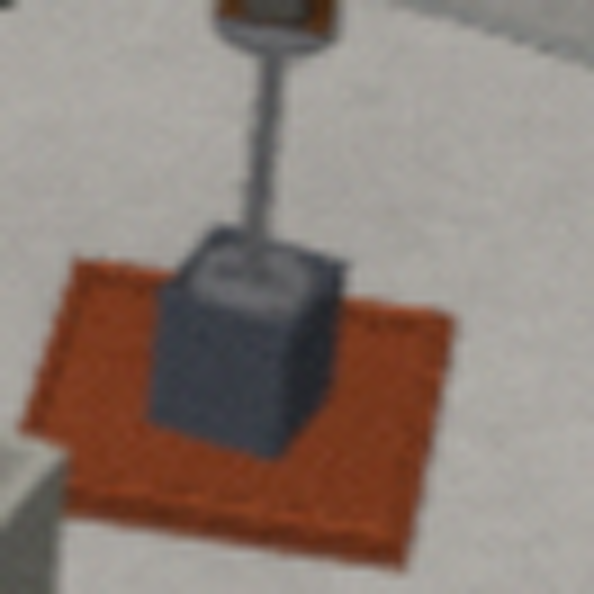

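The cartridge stands upright on the saucer, base corners at crop (150,420), (278,460) and (335,390), with the key in its slot at (258,250). The moment shows a slight sideways push on the foot, so I ease +y and draw out slowly.

```bash

python3 -m pendant '{"gripper":[0,0,0,0,0],"xyz":[[0,0.0005,0],[0,0.0005,0],[0,0,0],[0,0,0],[0,0,0]],"yaw":[0,0,0,0,0]}'| grep -E "ee_pos|force: \["
python3 -c "
from rig import sense
d=sense();print(d['force'],d['moment'])"
python3 -m pendant '{"gripper":[0,0,0,0,0],"xyz":[[0,0,0.001],[0,0,0.001],[0,0,0.001],[0,0,0.001],[0,0,0]],"yaw":[0,0,0,0,0]}'| grep -E "ee_pos|force: \["
python3 -m pendant '{"gripper":[0,0,0,0,0],"xyz":[[0,0,0.001],[0,0,0.001],[0,0,0],[0,0,0],[0,0,0]],"yaw":[0,0,0,0,0]}'| grep -E "ee_pos|force: \["
python3 -c "
from rig import sense
d=sense();print(d['force'],d['moment'])"
```

```text
ee_pos: [494.4, -257.6, 183.1]
force: [-0.3, -0.1, -1.4]
[-0.2737505  -0.11930231 -1.39232969] [0.00138825 0.0181686  0.06139655]
ee_pos: [494.6, -257.6, 187.4]
force: [0.3, 0.7, -1.3]
ee_pos: [494.5, -257.5, 189.1]
force: [-0.5, -0.6, -1.1]
[-0.4554079  -0.57990396 -1.09751361] [-0.00674432  0.03261381  0.05507101]
```

```bash

python3 -m pendant '{"gripper":[0,0,0,0,0],"xyz":[[0,0,0.001],[0,0,0.001],[0,0,0],[0,0,0],[0,0,0]],"yaw":[0,0,0,0,0]}'| grep -E "ee_pos|force: \["
python3 -m pendant '{"gripper":[0,0,0,0,0],"xyz":[[0,0,0.001],[0,0,0.001],[0,0,0.001],[0,0,0],[0,0,0]],"yaw":[0,0,0,0,0]}'| grep -E "ee_pos|force: \["
python3 -m pendant '{"gripper":[0,0,0,0,0],"xyz":[[0,0,0.001],[0,0,0.001],[0,0,0.002],[0,0,0.002],[0,0,0.002]],"yaw":[0,0,0,0,0]}'| grep -E "ee_pos|force: \["
python3 -c "
from rig import sense
d=sense();print(d['force'],d['moment'],d['time'])"
```

```text
ee_pos: [494.5, -257.6, 191.1]
force: [0.6, -0.5, -0.7]
ee_pos: [494.5, -257.6, 194.2]
force: [0.2, -0.7, -1.5]
ee_pos: [494.5, -257.5, 202.4]
force: [-0.0, 0.3, -0.5]
[-0.02143819  0.32244798 -0.51041429] [-0.02061778 -0.02720993  0.00367553] 23.0333
```

```bash

python3 -m pendant '{"gripper":[0,0,0,0,0],"xyz":[[0,0,0.015],[0,0,0.03],[0,0,0.035],[0,0,0.035],[0,0,0.025]],"yaw":[0,0,0,0,0]}'| grep -E "ee_pos|force: \["
python3 -m pendant '{"gripper":[0,0,0,0,0],"xyz":[[0,0.012,0.005],[0,0.025,0],[-0.001,0.033,0],[-0.002,0.033,0],[-0.002,0.033,0]],"yaw":[0,0,0,0,0]}'| grep -E "ee_pos|force: \["
python3 -m pendant '{"gripper":[0,0,0,0,0],"xyz":[[-0.002,0.033,0],[-0.002,0.033,0],[-0.002,0.033,0],[-0.002,0.033,0],[-0.002,0.033,0]],"yaw":[0,0,0,0,0]}'| grep -E "ee_pos|force: \["
python3 -m pendant '{"gripper":[0,0,0,0,0],"xyz":[[-0.002,0.033,0],[-0.002,0.033,0],[-0.002,0.033,0],[-0.002,0.033,0],[0,0.033,0]],"yaw":[0,0,0,0,0]}'| grep -E "ee_pos|force: \["
python3 -m pendant '{"gripper":[0,0,0,0,0],"xyz":[[0,0.033,0],[0,0.025,0],[0,0.012,0],[0,0.004,0],[0,0,0]],"yaw":[0,0,0,0,0]}'| grep -E "ee_pos|force: \[|rot"
python3 -c "
from rig import sense
d=sense();print(d['ee_pos'],d['force'],d['moment'],d['time'])"
```

```text
ee_pos: [494.9, -257.8, 345.5]
force: [0.4, -0.5, -0.8]
ee_pos: [488.5, -119.7, 346.0]
force: [0.4, 0.1, -1.1]
ee_pos: [478.2, 45.4, 346.1]
force: [1.0, -0.4, -1.4]
ee_pos: [469.9, 210.3, 346.1]
force: [0.8, -0.2, -1.2]
ee_pos: [470.8, 282.7, 346.2]
tcp_rot: [3.115, 0.405, -0.002]
force: [-0.4, -0.7, -1.7]
[470.84494398 282.73085122 346.21597486] [-0.37233867 -0.66638349 -1.74640214] [-0.0212506   0.06385471 -0.0031482 ] 25.1167
```

```bash

python3 -m pendant '{"gripper":[0,0,0,0,0],"xyz":[[0.0004,0.008,0],[0,0.009,0],[0,0.005,-0.005],[0,0,-0.015],[0,0,-0.02]],"yaw":[0,0,0,0,0]}'| grep -E "ee_pos|force: \["
python3 -m pendant '{"gripper":[0,0,0,0,0],"xyz":[[0,0,-0.02],[0,0,-0.01],[0,0,-0.005],[0,0,0],[0,0,0]],"yaw":[0,0,0,0,0]}'| grep -E "ee_pos|force: \["
python3 - <<'E'
from h import *
s=snap('side');d=sense();print(d['ee_pos'],d['force'])
crop(s,260,220,70,100,6,'pics/m8.png')
E
```

```text
ee_pos: [472.8, 305.0, 307.8]
force: [-0.1, 0.2, -1.3]
ee_pos: [472.3, 304.6, 272.7]
force: [-0.1, 0.4, -1.0]
[472.4287687  304.73465467 273.07553556] [ 0.20782061  0.82046452 -1.06455671]
```

View pics/m8.png

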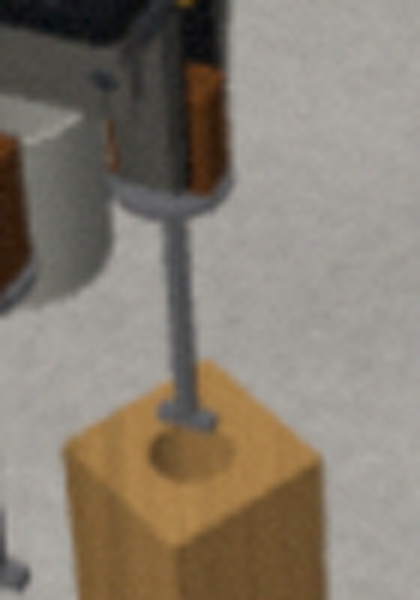

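The foot's centre is at crop (187,417) and the hole's centre at (192,454). I work out the offset.

```bash
python3 - <<'E'
from h import *
s=load('side')
q=lambda u,v:(260+u/6-.42,220+v/6-.42)
f=onz(s,q(187,417),134);h=onz(s,q(192,454),120)
S=rect(s,[q(*p) for p in((66,447),(207,360),(322,460),(178,547))],120,64,64,-.23)
print(f,h,h-f,S)
E
```

```text
[472.41084703 306.3576283  134.        ] [469.24819317 308.69815049 120.        ] [ -3.16265386   2.34052219 -14.        ] (array([ 4.69498448e+02,  3.07689426e+02, -2.35706873e-01]), np.float64(0.9840264258398635))
```

```bash

python3 -m pendant '{"gripper":[0,0,0,0,0],"xyz":[[-0.001,0.0005,0],[-0.001,0.0007,0],[0,0,-0.004],[0,0,-0.003],[0,0,-0.003]],"yaw":[0,0,0,0,0]}'| grep -E "ee_pos|force: \["
python3 -m pendant '{"gripper":[0,0,0,0,0],"xyz":[[0,0,-0.002],[0,0,-0.002],[0,0,-0.002],[0,0,-0.002],[0,0,-0.002]],"yaw":[0,0,0,0,0]}'| grep -E "ee_pos|force: \["
python3 -c "
from rig import sense
d=sense();print(d['ee_pos'],d['force'],d['moment'],d['time'])"
```

```text
ee_pos: [469.8, 305.6, 261.8]
force: [-0.2, -0.8, -0.2]
ee_pos: [469.9, 305.7, 251.9]
force: [0.1, 0.1, -1.1]
[469.89465304 305.66642868 251.85009786] [ 0.1400241   0.13711267 -1.12395311] [-0.01037071  0.01161537  0.0349715 ] 26.8333
```

```bash

python3 -m pendant '{"gripper":[0,0,0,0,0],"xyz":[[0,0,-0.006],[0,0,-0.01],[0,0,-0.012],[0,0,-0.012],[0,0,-0.01]],"yaw":[0,0,0,0,0]}'| grep -E "ee_pos|force: \["
python3 -m pendant '{"gripper":[0,0,0,0,0],"xyz":[[0,0,-0.01],[0,0,-0.01],[0,0,-0.01],[0,0,-0.007],[0,0,-0.002]],"yaw":[0,0,0,0,0]}'| grep -E "ee_pos|force: \["
python3 -m pendant '{"gripper":[0,0,0,0,0],"xyz":[[0,0,-0.001],[0,0,-0.001],[0,0,-0.001],[0,0,0],[0,0,0]],"yaw":[0,0,0,0,0]}'| grep -E "ee_pos|force: \["
python3 -c "
from rig import sense
d=sense();print(d['ee_pos'],d['force'],d['moment'],d['time'])"
```

```text
ee_pos: [469.3, 305.3, 200.1]
force: [0.7, 0.5, -1.6]
ee_pos: [469.3, 305.3, 161.5]
force: [-0.5, -0.4, -1.2]
ee_pos: [470.1, 305.8, 160.5]
force: [-0.4, 0.3, -1.0]
[470.05408915 305.78394811 160.45730116] [-0.3651431   0.3038727  -0.97173502] [ 0.02289738 -0.010331    0.05529158] 28.0833
```

```bash

python3 -m pendant '{"gripper":[0,0,0,0,0],"xyz":[[0,0,-0.001],[0,0,-0.001],[0,0,-0.001],[0,0,-0.001],[0,0,-0.001]],"yaw":[0,0,0,0,0]}'| grep -E "ee_pos|force: \["
python3 -m pendant '{"gripper":[0,0,0,0,0],"xyz":[[0,0,-0.0005],[0,0,-0.0005],[0,0,-0.0005],[0,0,0],[0,0,0]],"yaw":[0,0,0,0,0]}'| grep -E "ee_pos|force: \["
python3 -c "
from rig import sense
d=sense();print(d['ee_pos'],d['force'],d['moment'],d['time'])"
```

```text
ee_pos: [469.8, 305.7, 155.0]
force: [1.2, 0.2, -1.2]
ee_pos: [469.9, 305.7, 153.6]
force: [0.7, 0.7, -0.9]
[469.86283207 305.68168294 153.56160536] [ 0.74679383  0.72311173 -0.88305118] [-0.03551691 -0.01524831 -0.04370926] 28.9167
```

```bash

python3 -m pendant '{"gripper":[0,0,0,0,0],"xyz":[[0,0,-0.0005],[0,0,-0.0005],[0,0,0],[0,0,0],[0,0,0]],"yaw":[0,0,0,0,0]}'| grep -E "ee_pos|force: \["
python3 -m pendant '{"gripper":[0,0,0,0,0],"xyz":[[0,0,-0.0005],[0,0,-0.0003],[0,0,0],[0,0,0],[0,0,0]],"yaw":[0,0,0,0,0]}'| grep -E "ee_pos|force: \["
python3 -c "
from rig import sense
d=sense();print(d['ee_pos'],d['force'],d['moment'],d['time'])"
```

```text
ee_pos: [469.9, 305.7, 152.7]
force: [-0.6, -0.8, 0.5]
ee_pos: [470.0, 305.7, 152.7]
force: [-1.5, -1.7, 9.6]
[469.95952035 305.7239372  152.65541272] [-1.52880897 -1.74664149  9.6275761 ] [-0.35218139  0.55377789  0.02800445] 29.75
```

The collar is on the block. I ease up 0.7 mm, open, and rise straight up.

```bash

python3 -m pendant '{"gripper":[0,0.018,0.022,0.03,0.04],"xyz":[[0,0,0.0007],[0,0,0],[0,0,0],[0,0,0],[0,0,0]],"yaw":[0,0,0,0,0]}' 5| grep -E "ee_pos|force|opening"
python3 -m pendant '{"gripper":[0.05,0.05,0.05,0.05,0.05],"xyz":[[0,0,0],[0,0,0],[0,0,0],[0,0,0],[0,0,0]],"yaw":[0,0,0,0,0]}'| grep -E "ee_pos|force|opening"
python3 -m pendant '{"gripper":[0.05,0.05,0.05,0.05,0.05],"xyz":[[0,0,0.004],[0,0,0.01],[0,0,0.015],[0,0,0.02],[0,0,0.03]],"yaw":[0,0,0,0,0]}'| grep -E "ee_pos|force|opening"
python3 -m pendant '{"gripper":[0.05,0.05,0.05,0.05,0.05],"xyz":[[0,0,0.03],[0,0,0.03],[0,-0.03,0.02],[0,-0.035,0],[0,-0.035,0]],"yaw":[0,0,0,0,0]}'| grep -E "ee_pos|force|opening"
python3 -m pendant '{"gripper":[0.05,0.05,0.05,0.05,0.05],"xyz":[[0,-0.035,0],[0,-0.035,0],[0,-0.02,0],[0,0,0],[0,0,0]],"yaw":[0,0,0,0,0]}'| grep -E "ee_pos|force|opening"
python3 - <<'E'
from h import *
t=snap('top');s=snap('side');print(sense()['time'])
tl=lambda c,x,y,w,h:cv2.resize(c['image'][y:y+h,x:x+w],(400,300),interpolation=cv2.INTER_CUBIC)
cv2.imwrite('pics/m9.png',np.vstack([np.hstack([tl(t,160,220,84,63),tl(t,380,205,84,63)]),np.hstack([tl(s,240,255,112,84),tl(s,360,150,112,84)])]))
E
```

```text
ee_pos: [469.8, 305.7, 152.4]
force: [0.5, 0.2, 0.4]
opening: 0.365
finger_force: 0.0
ee_pos: [469.9, 305.7, 152.5]
force: [-0.2, -0.7, -0.7]
opening: 0.545
finger_force: 0.0
ee_pos: [468.9, 305.0, 231.4]
force: [0.5, 0.7, 0.2]
opening: 0.544
finger_force: 0.0
ee_pos: [470.4, 205.3, 314.1]
force: [0.2, -0.1, -0.3]
opening: 0.546
finger_force: 0.0
ee_pos: [470.0, 115.1, 312.5]
force: [-0.1, 1.0, 0.7]
opening: 0.547
finger_force: 0.0
31.9333
```

View pics/m9.png

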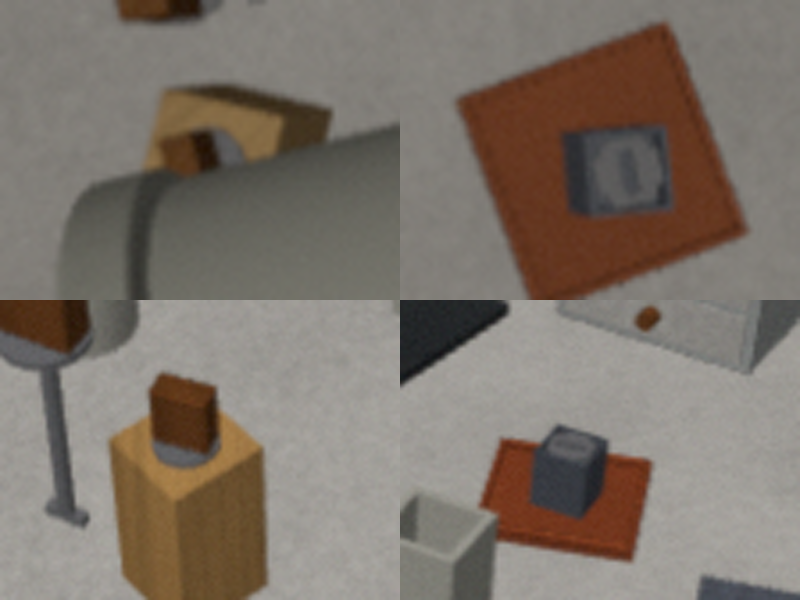

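The key hangs upright with its collar on the block (bottom-left tile, about (185,430)). The cartridge stands upright in the middle of the saucer (top-right tile, cap at (628,172)). The offset from the saucer's centre at (600,164) is almost all parallax.

```bash
python3 -c "
from rig import hand_in
print(hand_in())"
```

```text
the job is handed in; nothing more can be done
None
```

The job is handed in at about 32 s: by the last pictures, the cartridge stands upright near the saucer's centre and the key hangs back in its stand; the hand-in call returned no verdict.

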